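Open the swing-bolted cover of a floodlight for inspection

TASK

Open this floodlight for inspection: back its orange wing nut off until it clears the steel lip at the mouth of the slotted lug, swing the hinged bolt out of the slot and let it drop right down, then raise the cover by its lug to 45 degrees or more and leave it standing open. Do not force the nut against the lip, do not crush its nylon wings or wrench them against the end of the thread, do not press on the glass, and leave the other things on the bench where they lie.

Things in the scene. Friction and masses are not known exactly. Their poses are not given: they have to be found in the camera images.
- floodlight: Heavy fixed LED floodlight, a grey box on its back, glass up. Its frame, mm: origin on the bench right below the upright swing bolt's axis; x from the bolt (near side) to the cover's hinge (far side); z up. Body and cover: x 22 to 242, y -140 to 140, cover top z 100; stirrup ends reach y +-155.
- nut: Orange nylon wing nut. This pose gives the bolt's axis and the turn only: origin fixed on the bolt, 70 above its pivot; z along the bolt; x along the wings. The nut's own height is not measured. Above its flange's underside (22 dia, 3 thick): hub 18 dia to 13; wings, a flat bar 9 thick (y), x 4.5 to 28 each side, to 30 (highest at x +-19); bolt end (8 dia) to 23 or less. Grip with 20-45 N.
- thread (a point): Same point as the nut's origin. Counter-clockwise seen from above (about +z) loosens: 6 mm rise a turn, against 0.3 N m. The flange starts 0 to 2.4 mm below z = 98 (tightness differs; the gasket springs back), clears the lip at 3.8 mm above z = 98, and comes to a hard stop on the thread's end at 4.0 mm above, 4.2 to 6.7 rad from its start. The nut cannot come off.
- eyebolt (a joint): Swing of the hinged bolt about its pivot, in rad: 0 = upright in the slot, grows as it swings out towards the floodlight's -x side, stop at 1.45 (about level). Turns easily; once clear of the lug and leaning it falls down by itself.
- bolt_pivot (a point): Pivot of the swing bolt, in the floodlight's frame at (0, 0, 28); the bolt swings about the y axis through it and reaches 90 from it. The nut's seat lies 70 above the pivot.
- cover (a joint): Opening of the cover about its hinge, in rad: 0 = shut (a little below while the nut squeezes the gasket), grows as the lug side rises, stop at 1.35. Stiff hinge: it needs about 8 N up at the lug and stays where it is left.
- lug (a point): Slotted lug at the near edge of the cover, a block 40 wide (y) and 12 thick, which juts 38 out from the cover's near edge at x = 22 to x = -16 in the floodlight's frame, from z = 88 to z = 100 when shut. The point lies at (4, 0, 98) there, in the middle of the lug. It moves with the cover. Free space beside and below it, down to a clevis at z = 43; it can be pinched across its width.
- cover_hinge (a point): The cover's hinge, along y, in the floodlight's frame at (250, 0, 94).
- lens: Clear glass pane in the cover, 182 x 242, top at z = 97.5, 2.5 below the cover's 20 wide frame. Its origin lies on the cover's hinge.
- spare_nut: A loose spare orange wing nut on the bench, to be left alone. Origin under its middle.
- spare_bolt: A loose spare eyebolt lying on the bench, 80 long, to be left alone. Origin under its eye.
- screwdriver: Red screwdriver, 190 long, lying on the bench, to be left alone.
- wrench: Steel wrench, 160 long, lying on the bench, to be left alone.
- grease: Yellow jar, diameter 52, 55 high, to be left alone. Origin under its middle.
- light_meter: Grey hand light meter, 62 x 125 x 28, to be left alone. Origin under its middle.
- lip: Steel lip across the mouth of the lug, on both sides of the 12 wide slot: in the floodlight's frame x from -16 to -12.5, top at z = 100, 2 above the nut's seat (z = 98). It holds the nut back until the nut is high enough. Its origin lies on the cover's hinge, not at the lip.

How it is judged:
By the outcome, as a careful person would: the job done as asked, in the order asked, and still so for the second after the job is handed in, with the robot touching nothing.
It also fails if it takes over 72 s, if anything falls off the work surface, if the arm or the gripper's body presses on something with over 40 N, if the wrist force passes 120 N, or if a joint passes its speed limit or range.

ROBOT

A 6-joint arm with a two-finger parallel gripper is mounted at the origin on the work surface. World frame = base frame: x ahead of the robot, y to its left, z up, the work surface at z = 0. Lengths are in m, angles in rad, forces in N, time in s.
With the tool pointing down it reaches from about 0.325 to 0.85 m from the base axis. Payload 4.4 kg.
Tool frame: the origin (TCP) lies on the centre line of the jaws, within the pads' length; the fingertips stand 22 mm ahead of it and the grasp point (between the pads) lies 3 mm ahead of it; z points along the fingers, y is the direction in which the jaws open and shut (so a half turn about z gives the same grasp; the last joint's range is limited). The gripper opens to 94 mm and grips with 3 to 60 N. Pads are 16 mm wide; open, the fingers measure 119 mm over their backs; the gripper's body (75 mm by 177 mm) begins 78 mm behind the grasp point.
Start: joints at [1.079, 0.207, 1.542, -0, 1.393, -0.15], TCP at [0.193, 0.542, 0.227] pointing down, gripper open.
Joint ranges: [-2.73, 2.73], [-0.86, 2.22], [0.23, 2.46], [-1.11, 4.25], [0.08, 2.63], [-2.82, 2.82]. Speed limits (rad/s): [2.79, 2.79, 3.14, 3.14, 3.14, 3.14].

INTERFACE

Orientations are given as a unit quaternion [w, x, y, z].
In Python, from bench import * gives the robot as it stands.
- The arm moves only by the shell command python3 -m jog 'ROWS'. ROWS is JSON, one flat list of numbers, 7 for each row, row after row: the shift along the tool's x, y, z in mm, then the turn, a rotation vector about the tool's x, y, z in rad, then the finger opening in mm, from 0 to 94. A call has 1 to 8 rows; each row shifts and turns the commanded pose from where the row before left it, along the tool's axes as they then stand; what a row does not reach is not made up. A row lasts 1/10 s, in which the tool goes at most 50 mm and 8.59 degrees, less where a joint would pass 70% of its speed; a pose out of reach is approached as far as the arm can. A call with a gripper value outside its range is refused whole. The fingers move at their own pace and stop on an object; the grip force is fixed at half the most. Time passes only in rows, so rows that do not move let the fingers close. It gives the time, the measured TCP pose, the force and the opening at its end, in the units of the state.
- observe(): the state, without advancing time (a new reading comes with each control period).
- camera(name): name is "scene" or "top"; returns (picture, depth): 480x640x3 uint8, red, green, blue; 480x640 float32, m along the optical axis (not along the pixel's ray), 0 where there is no reading.
- camera_info(name): a dict with "intrinsics" (3x3 intrinsics, pixels), "k1" (the pictures are not rectified: a ray, as slopes to the right and down, at radius r is drawn at 1 + k1 r^2 times it, then the intrinsics apply), "pose" (4x4, takes a point from camera to world coordinates). Camera axes: x right, y up, looking along -z (the intrinsics and any distortion apply to the point x, -y, -z); pixel columns grow to the right and rows downward; lengths in m; the calibration is good to about 2 mm. A picture is of the moment at which its call begins. camera_info takes no time and is no camera call.
- job_done(): hands the job in, once; it reports no verdict.
The state is a dict: "clock": time; "joint_pos": joint angles; "joint_vel": joint speeds; "joint_efforts": joint torques, N m; "tcp_pos": TCP position; "ee_rot": TCP orientation; "wrist_force": force on the tool from outside, world axes, zero at the start; "torque": the same for the moment, N m; "opening": opening from 0.0 (shut) to 1.0 (fully open).
Only numpy, scipy, OpenCV 4.12 (cv2) and the standard library are available. Lean on these libraries where they do the work, as an engineer would, in place of code of your own. Each camera call takes 0.05 s, during which the arm holds its last target.

## Working session

There is one attempt and no reset: what is moved stays moved. The work goes in short steps, Python scripts to look and compute and a shell command to move; the robot and the scene stay as the last step left them, time stands still between calls to the robot, and variables do not carry over. Pictures are saved under pics/ and viewed, and the job is handed in when it is done.

```bash
ls; mkdir -p pics; python3 - <<'E'
from bench import *
import cv2,numpy as np
print(observe())
for n in("scene","top"):
    p,d=camera(n); cv2.imwrite(f"pics/{n}0.png",p[:,:,::-1]); np.save(f"{n}0.npy",d); np.save(f"{n}0p.npy",p)
    print(n,camera_info(n))
E
```

```text
pics
{'clock': 0.0, 'joint_pos': array([ 1.07854144e+00,  2.07412954e-01,  1.54294515e+00, -2.37626004e-05,
        1.39348979e+00, -1.50541061e-01]), 'joint_vel': array([ 5.91055786e-04, -1.58606752e-03,  4.82093324e-04,  5.26336089e-04,
        2.09424560e-06, -3.90515963e-04]), 'joint_efforts': array([-1.84159559e-03, -3.70884991e+01, -2.81412059e+01,  6.98357681e-02,
        3.61123681e-02, -1.57760883e-04]), 'tcp_pos': array([0.19236211, 0.54106571, 0.22629894]), 'ee_rot': array([-3.45114324e-04,  1.70024662e-01,  9.85439162e-01, -1.07357565e-03]), 'wrist_force': array([ 0.96350707,  0.50015487, -0.37235956]), 'torque': array([ 0.05270638, -0.02565888,  0.00517125]), 'opening': 0.9997494793068094}
scene {'intrinsics': array([[567.07161684,   0.        , 316.54549135],
       [  0.        , 567.07161684, 239.70326763],
       [  0.        ,   0.        ,   1.        ]]), 'k1': 0.030545374583642936, 'pose': array([[ 0.50749964, -0.57028478,  0.64592522,  1.44989901],
       [ 0.86146169,  0.32006134, -0.3942645 , -0.52659367],
       [ 0.01810735,  0.75652892,  0.6537095 ,  0.9915653 ],
       [ 0.        ,  0.        ,  0.        ,  1.        ]])}
top {'intrinsics': array([[486.93952414,   0.        , 318.96085917],
       [  0.        , 486.93952414, 241.06924168],
       [  0.        ,   0.        ,   1.        ]]), 'k1': -0.1295599389211927, 'pose': array([[-1.04325451e-01,  9.70143702e-01, -2.18946105e-01,
         3.10284105e-01],
       [-9.94542744e-01, -1.01552311e-01,  2.39135816e-02,
         2.98211086e-02],
       [ 9.65127651e-04,  2.20246055e-01,  9.75443870e-01,
         1.20089249e+00],
       [ 0.00000000e+00,  0.00000000e+00,  0.00000000e+00,
         1.00000000e+00]])}
```

View pics/scene0.png

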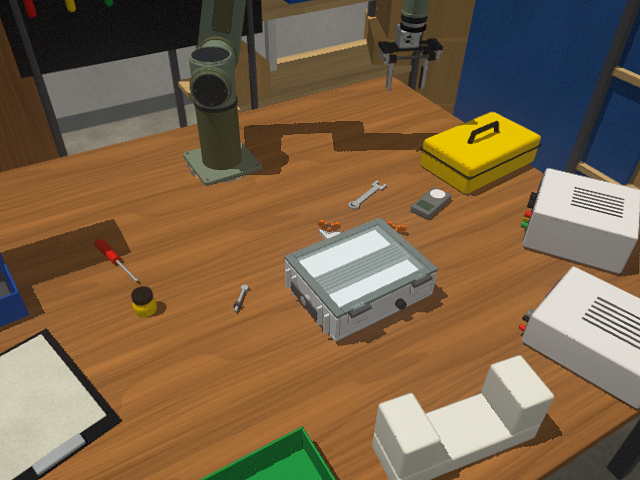

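View pics/top0.png

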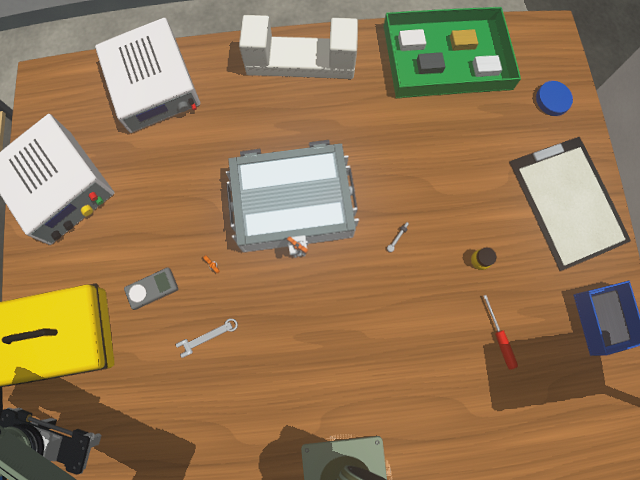

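The scene view shows the floodlight in the middle (cover corners about (286,262), (378,220), (437,268), (331,322)) with the nut at (330,226) and the spare nut at (396,227). In the top view the nut is at (297,244), the lug below the cover's near edge, and the spare nut at (211,264).

```bash
cat > h.py <<'E'
from bench import *
import cv2,numpy as np
from scipy.spatial.transform import Rotation as R
def ray(n,u,v):
    c=camera_info(n);K=c["intrinsics"];k=c["k1"];T=c["pose"]
    d=np.array([(u-K[0,2])/K[0,0],(v-K[1,2])/K[1,1]]);s=d.copy()
    for _ in range(20): s=d/(1+k*(s@s))
    return T[:3,3],T[:3,:3]@np.array([s[0],-s[1],-1.])
def onz(n,u,v,z):
    o,d=ray(n,u,v); return o+d*(z-o[2])/d[2]
def proj(n,P):
    c=camera_info(n);K=c["intrinsics"];k=c["k1"];T=c["pose"]
    q=T[:3,:3].T@(np.asarray(P,float)-T[:3,3]); s=np.array([q[0],-q[1]])/-q[2]
    s=s*(1+k*(s@s)); return K[0,0]*s[0]+K[0,2],K[1,1]*s[1]+K[1,2]
def tri(u1,u2):
    (o1,d1),(o2,d2)=ray("top",*u1),ray("scene",*u2)
    A=np.c_[d1,-d2];t=np.linalg.lstsq(A,o2-o1,rcond=None)[0]
    a=o1+d1*t[0];b=o2+d2*t[1];return (a+b)/2,np.linalg.norm(a-b)
def snap(n,f,box=None,s=1):
    p,d=camera(n);b=p
    if box: x,y,w,h=box;b=p[y:y+h,x:x+w]
    b=cv2.resize(b,None,fx=s,fy=s,interpolation=cv2.INTER_CUBIC);cv2.imwrite(f"pics/{f}.png",b[:,:,::-1]);return p,d
def orange(p):
    h=cv2.cvtColor(p,cv2.COLOR_RGB2HSV);return ((h[...,0]>4)&(h[...,0]<14)&(h[...,1]>190)&(h[...,2]>110)).astype(np.uint8)
E
python3 - <<'E'
from h import *
for n in("top","scene"):
    p=np.load(f"{n}0p.npy")
    x,y,w,h=(200,120,180,150) if n=="top" else (270,200,180,150)
    cv2.imwrite(f"pics/{n}0z.png",cv2.resize(p[y:y+h,x:x+w],None,fx=4,fy=4,interpolation=cv2.INTER_CUBIC)[:,:,::-1])
    m=orange(p);c,l,s,ce=cv2.connectedComponentsWithStats(m)
    for i in range(1,c):
        if s[i][4]>8: print(n,s[i],ce[i])
E
```

```text
top [204 256  15  17  75] [211.13333333 263.76      ]
scene [318 220  14  12  53] [324.33962264 224.79245283]
scene [387 221   8   7  25] [390.8  223.48]
scene [331 222  10   6  29] [335.06896552 223.75862069]
scene [395 224  11   8  42] [400.33333333 227.19047619]
```

View pics/top0z.png

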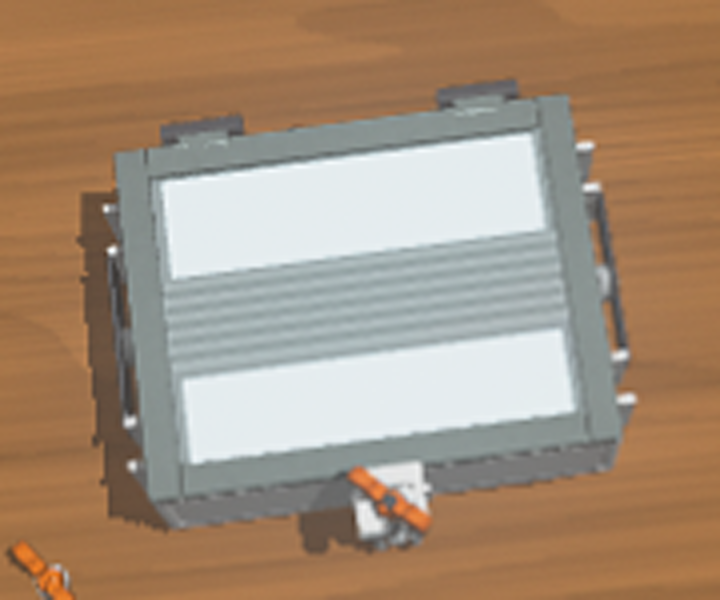

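View pics/scene0z.png

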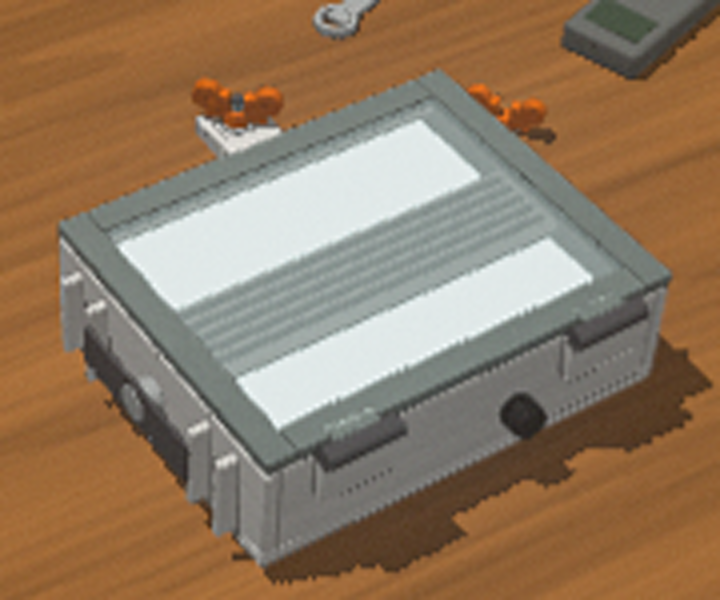

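```bash
python3 - <<'E'
from h import *
f=lambda p,o:((p[0]+.5)/4-.5+o[0],(p[1]+.5)/4-.5+o[1])
# corners: near-left(y+140), far-left, far-right, near-right (floodlight x=22/242)
top=[(155,500),(115,153),(569,97),(620,437)]
sc=[(437,70),(670,278),(270,470),(60,228)]
M=np.array([[22,140],[242,140],[242,-140],[22,-140]])/1000
for n,c,o in(("top",top,(200,120)),("scene",sc,(270,200))):
    P=np.array([onz(n,*f(q,o),.1) for q in c])[:,:2]
    A,_=cv2.estimateAffinePartial2D(M,P)
    # rigid fit
    a=M-M.mean(0);b=P-P.mean(0);th=np.arctan2((a[:,0]*b[:,1]-a[:,1]*b[:,0]).sum(),(a*b).sum())
    Rm=np.array([[np.cos(th),-np.sin(th)],[np.sin(th),np.cos(th)]]);t=P.mean(0)-Rm@M.mean(0)
    print(n,"origin",t,"yaw",th,"res mm",(P-(M@Rm.T+t))*1000)
    d=np.load(f"{n}0.npy")
    T=camera_info(n)["pose"]
    for q in c:
        pass
for z in(.115,.121): print(z,onz("top",*f((390,498),(200,120)),z))
a=onz("top",*f((352,468),(200,120)),.124);b=onz("top",*f((428,528),(200,120)),.124)
print(a,b,np.linalg.norm(a-b),np.arctan2(*(a-b)[[1,0]]))
print(tri(f((390,498),(200,120)),f((237,100),(270,200))))
# scene wing tips
print(onz("scene",*f((205,95),(270,200)),.118),onz("scene",*f((268,103),(270,200)),.118))
# depth-camera check of cover top z
E
```

```text
Traceback (most recent call last):
cv2.error: OpenCV(4.12.0) /io/opencv/modules/calib3d/src/ptsetreg.cpp:1108: error: (-215:Assertion failed) count >= 0 && to.checkVector(2) == count in function 'estimateAffinePartial2D'
```

```bash
python3 - <<'E'
from h import *
f=lambda p,o:((p[0]+.5)/4-.5+o[0],(p[1]+.5)/4-.5+o[1])
top=[(155,500),(115,153),(569,97),(620,437)]
sc=[(437,70),(670,278),(270,470),(60,228)]
M=np.array([[22,140],[242,140],[242,-140],[22,-140]])/1000
for n,c,o in(("top",top,(200,120)),("scene",sc,(270,200))):
    P=np.array([onz(n,*f(q,o),.1) for q in c])[:,:2]
    a=M-M.mean(0);b=P-P.mean(0);th=np.arctan2((a[:,0]*b[:,1]-a[:,1]*b[:,0]).sum(),(a*b).sum())
    Rm=np.array([[np.cos(th),-np.sin(th)],[np.sin(th),np.cos(th)]]);t=P.mean(0)-Rm@M.mean(0)
    print(n,"origin",t,"yaw",th,"res mm",np.round((P-(M@Rm.T+t))*1000,1).tolist())
for z in(.115,.121): print(z,onz("top",*f((390,498),(200,120)),z))
a=onz("top",*f((352,468),(200,120)),.124);b=onz("top",*f((428,528),(200,120)),.124)
print(a,b,np.linalg.norm(a-b),np.arctan2(*(a-b)[[1,0]]))
print(tri(f((390,498),(200,120)),f((237,100),(270,200))))
print(onz("scene",*f((205,95),(270,200)),.118),onz("scene",*f((268,103),(270,200)),.118))
E
```

```text
top origin [0.54962773 0.05306537] yaw 0.031570135823517816 res mm [[1.3, -3.9], [-0.5, -0.4], [-2.4, 1.0], [1.7, 3.2]]
scene origin [0.55533768 0.05278206] yaw 0.038054423568506274 res mm [[-1.1, -0.6], [-0.0, -3.1], [-0.6, 1.5], [1.8, 2.3]]
0.115 [0.55209797 0.05353615 0.115     ]
0.121 [0.55076185 0.05340512 0.121     ]
[0.5697161  0.07317982 0.124     ] [0.53061414 0.03365191 0.124     ] 0.05560052583472356 0.7908152294934392
(array([0.55206545, 0.05438145, 0.11733623]), np.float64(0.002025459557434258))
[0.53944    0.04038673 0.118     ] [0.56474424 0.06986155 0.118     ]
```

```bash
python3 -m jog '[-25,-35,-20,0,0,0,94, -25,-35,-10,0,0,0,94, -41,-26,0,0,0,0,94, -41,-26,0,0,0,0,94, -41,-26,0,0,0,0,94, -41,-26,0,0,0,0,94, -41,-26,0,0,0,0,94, -41,-26,0,0,0,0,60]'
```

```text
clock: 0.9
tcp_pos: [0.3964, 0.2278, 0.2572]
ee_rot: [-0.0, 0.17, 0.985, 0.0]
wrist_force: [1.4, 0.5, -0.6]
opening: 0.947
```

```bash
python3 -m jog '[-42,-23,0,0,0,0,60, -42,-23,0,0,0,0,60, -42,-22,0,0,0,0,50, -40,-22,0,0,0,0,50, -40,-22,0,0,0,0,50, 0,0,20,0,0,0.14,50, 0,0,20,0,0,0.14,50, 0,0,10,0,0,0.14,50]'; python3 -m jog '[0,0,0,0,0,0.145,50, 0,0,0,0,0,0.145,40, 0,0,0,0,0,0.145,40,0,0,0,0,0,0.145,40,0,0,0,0,0,0.145,40,0,0,0,0,0,0.145,40,0,0,0,0,0,0.145,40,0,0,0,0,0,0.145,40]'; python3 -m jog '[0,0,0,0,0,0.145,40,0,0,0,0,0,0.145,40,0,0,0,0,0,0.14,40,0,0,0,0,0,0,40]'
python3 - <<'E'
from h import *
s=observe();q=s["ee_rot"];r=R.from_quat([q[1],q[2],q[3],q[0]]).as_matrix()
print(s["tcp_pos"],s["joint_pos"],np.arctan2(r[1,1],r[0,1]),s["torque"])
snap("top","t1",(230,190,150,110),5);snap("scene","s1",(270,120,150,130),5)
E
```

```text
clock: 1.7
tcp_pos: [0.5511, 0.0545, 0.2046]
ee_rot: [-0.002, 0.375, 0.927, -0.001]
wrist_force: [-1.0, -0.8, -0.1]
opening: 0.529
clock: 2.5
tcp_pos: [0.5519, 0.0551, 0.2068]
ee_rot: [-0.0, 0.821, 0.57, -0.001]
wrist_force: [-0.2, 0.0, 0.2]
opening: 0.429
clock: 2.9
tcp_pos: [0.552, 0.055, 0.2069]
ee_rot: [-0.0, 0.923, 0.385, -0.001]
wrist_force: [0.7, 0.1, -0.6]
opening: 0.425
[0.55199772 0.05503638 0.20688011] [-5.66368313e-02  1.82246549e-01  1.61410302e+00 -1.65881526e-05
  1.34639070e+00  7.24089489e-01] -0.7807229475465128 [-0.0574999   0.11806057  0.08586454]
```

View pics/s1.png

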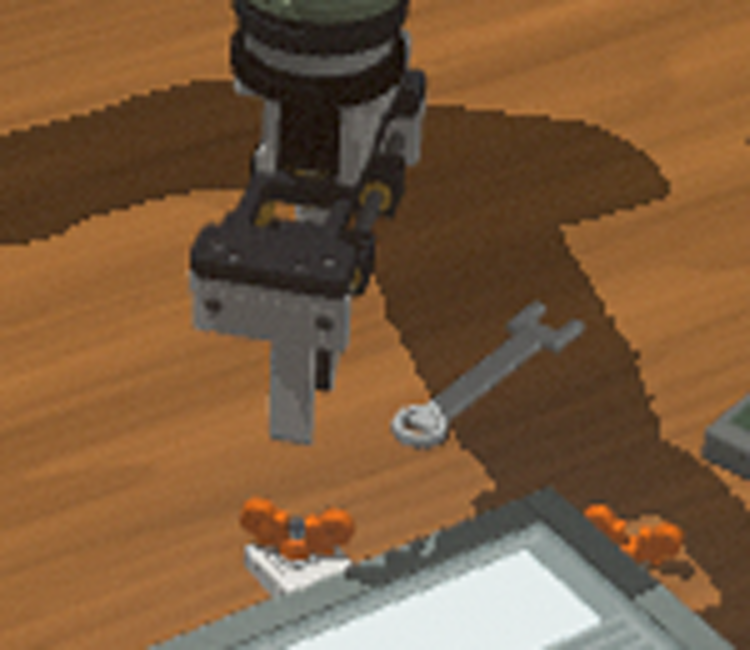

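View pics/t1.png

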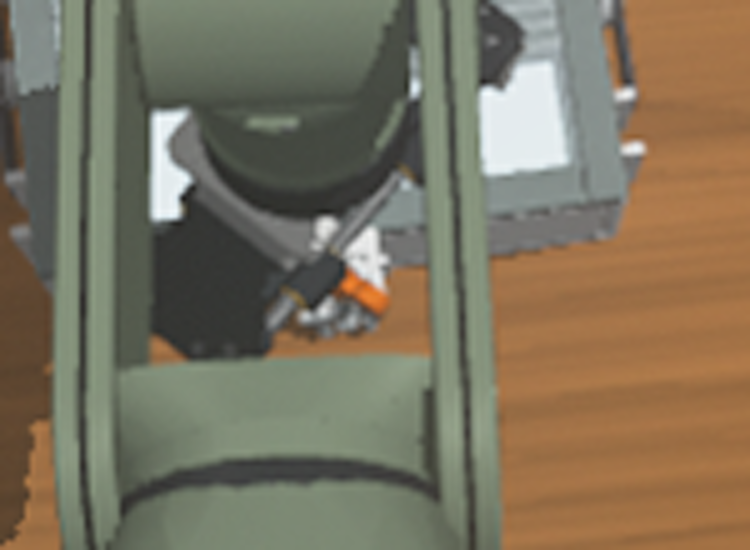

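```bash
python3 -m jog '[-0.9,0.9,24,0,0,0,30, 0,0,24,0,0,0,30, 0,0,14,0,0,0,30, 0,0,6,0,0,0,30, 0,0,3,0,0,0,30, 0,0,1,0,0,0,30, 0,0,0,0,0,0,30]'
python3 - <<'E'
from h import *
s=observe();print(s["tcp_pos"],s["torque"],s["wrist_force"])
snap("scene","s2",(280,150,120,100),6);snap("top","t2",(230,190,150,110),5)
E
```

```text
clock: 3.7
tcp_pos: [0.5532, 0.0537, 0.1364]
ee_rot: [0.0, 0.923, 0.385, 0.001]
wrist_force: [-0.0, 0.8, -1.3]
opening: 0.318
[0.55317156 0.05372907 0.13636145] [-0.02962735  0.14035051 -0.04946769] [-0.00297229  0.82061461 -1.34382897]
```

View pics/s2.png

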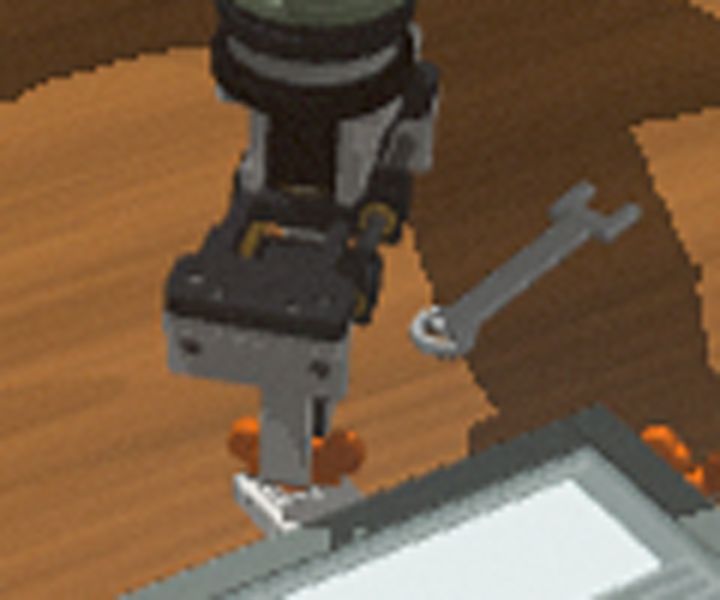

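View pics/t2.png

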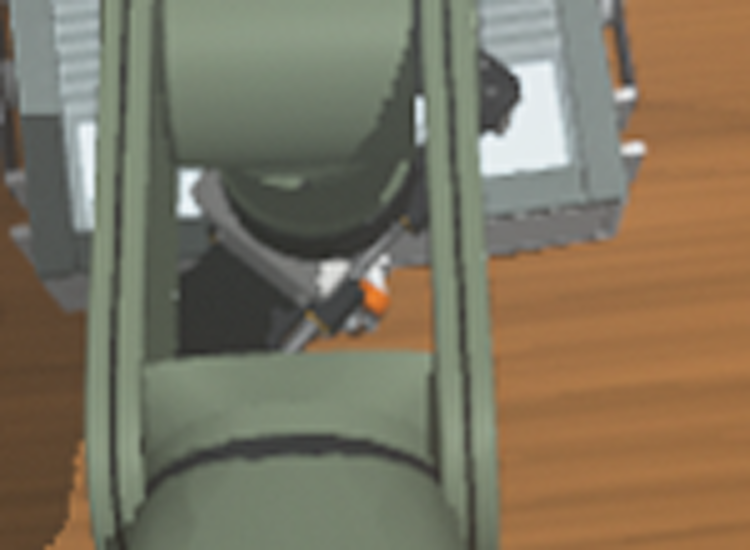

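The fingers (scene about (285,430) in the zoom) straddle the nut's hub, wings showing on both sides. Closing the gripper.

```bash
python3 -m jog '[0,0,1.5,0,0,0,20, 0,0,0,0,0,0,12, 0,0,0,0,0,0,4, 0,0,0,0,0,0,0, 0,0,0,0,0,0,0, 0,0,0,0,0,0,0,0,0,0,0,0,0,0]'
python3 - <<'E'
from h import *
s=observe();print(s["tcp_pos"],s["torque"],s["wrist_force"],s["opening"]*94)
E
```

```text
clock: 4.5
tcp_pos: [0.5514, 0.0548, 0.134]
ee_rot: [-0.001, 0.923, 0.385, -0.001]
wrist_force: [-4.8, 3.2, 2.8]
opening: 0.09
[0.55138035 0.0548215  0.13397347] [0.71683492 0.80624178 0.25913807] [-4.79292946  3.17173822  2.77396648] 8.419752579354999
```

```bash
cat > st.py <<'E'
from h import *
s=observe();q=s["ee_rot"];r=R.from_quat([q[1],q[2],q[3],q[0]]).as_matrix()
print("tcp",np.round(s["tcp_pos"]*1000,1),"yaw",round(np.arctan2(r[1,1],r[0,1]),3),"zax",np.round(r[:,2],3),"F",np.round(s["wrist_force"],1),"T",np.round(s["torque"],2),"op",round(s["opening"]*94,2),"q",np.round(s["joint_pos"],2))
E
python3 -m jog '[0,-1,0,0,0,0,0, 0,-1,0,0,0,0,0, 0,0,0,0,0,0,0]'; python3 st.py;python3 -m jog '[0,0,0,0,0,-0.05,0, 0,0,-0.1,0,0,-0.1,0, 0,0,-0.1,0,0,-0.1,0]'; python3 st.py
```

```text
clock: 4.8
tcp_pos: [0.5513, 0.0549, 0.134]
ee_rot: [0.0, 0.923, 0.385, 0.0]
wrist_force: [-0.3, 1.5, 1.1]
opening: 0.088
tcp [551.3  54.9 134. ] yaw -0.781 zax [ 0.001 -0.001 -1.   ] F [-0.3  1.5  1.1] T [0.2  0.33 0.26] op 8.27 q [-0.06  0.26  1.69 -0.    1.2   0.72]
clock: 5.1
tcp_pos: [0.5512, 0.0549, 0.1341]
ee_rot: [-0.0, 0.867, 0.498, 0.0]
wrist_force: [-0.5, 1.3, 0.6]
opening: 0.085
tcp [551.2  54.9 134.1] yaw -0.529 zax [ 0.  0. -1.] F [-0.5  1.3  0.6] T [ 0.2   0.37 -0.38] op 7.98 q [-0.06  0.26  1.69  0.    1.2   0.47]
```

```bash
python3 -m jog '[0,0,-0.1,0,0,-0.12,0, 0,0,-0.12,0,0,-0.12,0, 0,0,-0.12,0,0,-0.12,0,0,0,-0.12,0,0,-0.12,0, 0,0,-0.12,0,0,-0.12,0, 0,0,-0.12,0,0,-0.12,0,0,0,-0.11,0,0,-0.12,0,0,0,0,0,0,0,0]'; python3 - <<'E'
import st
from h import *
snap("scene","s3",(280,150,120,100),6)
E
```

```text
clock: 5.9
tcp_pos: [0.551, 0.0549, 0.1348]
ee_rot: [-0.0, 0.591, 0.807, 0.0]
wrist_force: [-0.7, 1.7, 0.6]
opening: 0.085
tcp [551.   54.9 134.8] yaw 0.307 zax [-0.  0. -1.] F [-0.7  1.7  0.6] T [ 0.23  0.33 -0.2 ] op 8.03 q [-0.06  0.26  1.68  0.    1.2  -0.36]
```

View pics/s3.png

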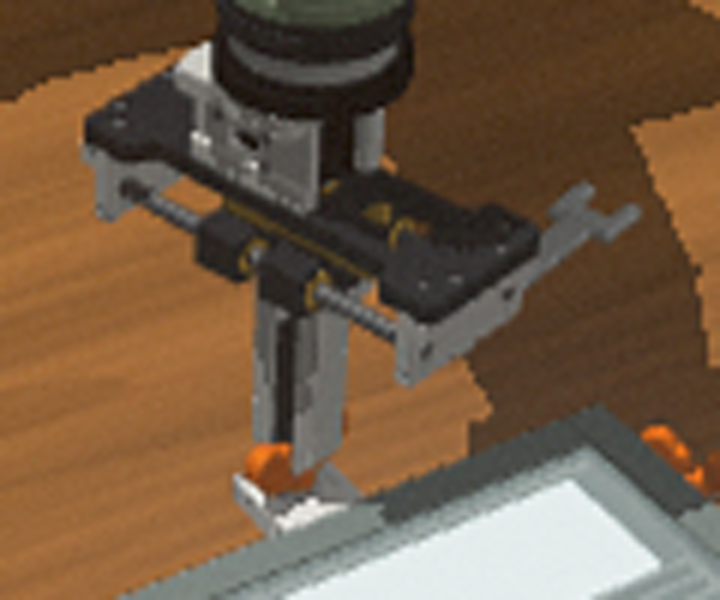

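The wing now points towards the camera between the fingers at (285,470), so the nut turns with the gripper. Carrying on.

```bash
python3 -m jog '[0,0,-0.12,0,0,-0.13,0, 0,0,-0.12,0,0,-0.13,0, 0,0,-0.12,0,0,-0.13,0,0,0,-0.12,0,0,-0.13,0, 0,0,-0.12,0,0,-0.13,0, 0,0,-0.12,0,0,-0.13,0,0,0,-0.13,0,0,-0.13,0,0,0,-0.13,0,0,-0.13,0]'; python3 st.py;  python3 -m jog '[0,0,-0.12,0,0,-0.13,0, 0,0,-0.12,0,0,-0.13,0, 0,0,-0.12,0,0,-0.13,0,0,0,-0.12,0,0,-0.13,0, 0,0,-0.12,0,0,-0.13,0, 0,0,-0.12,0,0,-0.13,0,0,0,-0.12,0,0,-0.13,0,0,0,0,0,0,0,0]';python3 st.py
```

```text
clock: 6.75
tcp_pos: [0.5509, 0.0548, 0.1358]
ee_rot: [-0.0, 0.11, 0.994, -0.0]
wrist_force: [-1.1, 0.2, 0.7]
opening: 0.087
tcp [550.9  54.8 135.8] yaw 1.351 zax [-0. -0. -1.] F [-1.1  0.2  0.7] T [ 0.1   0.26 -0.29] op 8.18 q [-0.06  0.25  1.68 -0.    1.2  -1.41]
clock: 7.55
tcp_pos: [0.5509, 0.0547, 0.1367]
ee_rot: [-0.0, -0.336, 0.942, -0.0]
wrist_force: [-2.0, -0.7, 1.2]
opening: 0.086
tcp [550.9  54.7 136.7] yaw 2.256 zax [-0.    -0.001 -1.   ] F [-2.  -0.7  1.2] T [ 0.01  0.32 -0.18] op 8.13 q [-0.06  0.25  1.68 -0.    1.21 -2.31]
```

```bash
python3 -m jog '[0,0,-0.1,0,0,-0.1,0, 0,0,0,0,0,0,12,0,0,0,0,0,0,30,0,0,0,0,0,0,30,0,0,-10,0,0,0,30,0,0,-15,0,0,0,30,0,0,0,0,0,0.14,30,0,0,0,0,0,0.14,30]'; python3 st.py
python3 -m jog '[0,0,0,0,0,0.143,30,0,0,0,0,0,0.143,30,0,0,0,0,0,0.143,30,0,0,0,0,0,0.143,30,0,0,0,0,0,0.143,30,0,0,0,0,0,0.143,30,0,0,0,0,0,0.143,30,0,0,0,0,0,0.143,30]'
python3 -m jog '[0,0,0,0,0,0.143,30,0,0,0,0,0,0.143,30,0,0,0,0,0,0.143,30,0,0,0,0,0,0.143,30,0,0,0,0,0,0.143,30,0,0,0,0,0,0.143,30,0,0,0,0,0,0.143,30,0,0,0,0,0,0.143,30]'
python3 -m jog '[0,0,0,0,0,0.143,30,0,0,0,0,0,0.143,30,0,0,0,0,0,0.143,30,0,0,0,0,0,0.143,30,0,0,0,0,0,0,30]'; python3 - <<'E'
import st
from h import *
snap("scene","s4",(280,150,120,100),6);snap("top","t4",(230,190,150,110),5)
E
```

```text
clock: 8.35
tcp_pos: [0.5524, 0.0551, 0.1644]
ee_rot: [0.002, -0.248, 0.969, -0.001]
wrist_force: [0.3, -0.8, 0.3]
opening: 0.324
tcp [552.4  55.1 164.4] yaw 2.073 zax [ 0.004 -0.    -1.   ] F [ 0.3 -0.8  0.3] T [ 0.08 -0.   -0.  ] op 30.48 q [-0.06  0.22  1.66 -0.    1.26 -2.13]
clock: 9.15
tcp_pos: [0.5519, 0.0551, 0.1637]
ee_rot: [0.001, 0.316, 0.949, 0.0]
wrist_force: [0.6, 0.4, 0.2]
opening: 0.315
clock: 9.95
tcp_pos: [0.5519, 0.0551, 0.1637]
ee_rot: [0.001, 0.779, 0.627, 0.001]
wrist_force: [0.9, -0.2, 0.3]
opening: 0.32
clock: 10.45
tcp_pos: [0.5519, 0.0551, 0.1636]
ee_rot: [0.001, 0.923, 0.385, 0.001]
wrist_force: [-0.5, 0.2, 1.2]
opening: 0.321
tcp [551.9  55.1 163.6] yaw -0.781 zax [ 0.003 -0.    -1.   ] F [-0.5  0.2  1.2] T [-0.04  0.11 -0.01] op 30.14 q [-0.06  0.22  1.66 -0.    1.26  0.72]
```

View pics/s4.png

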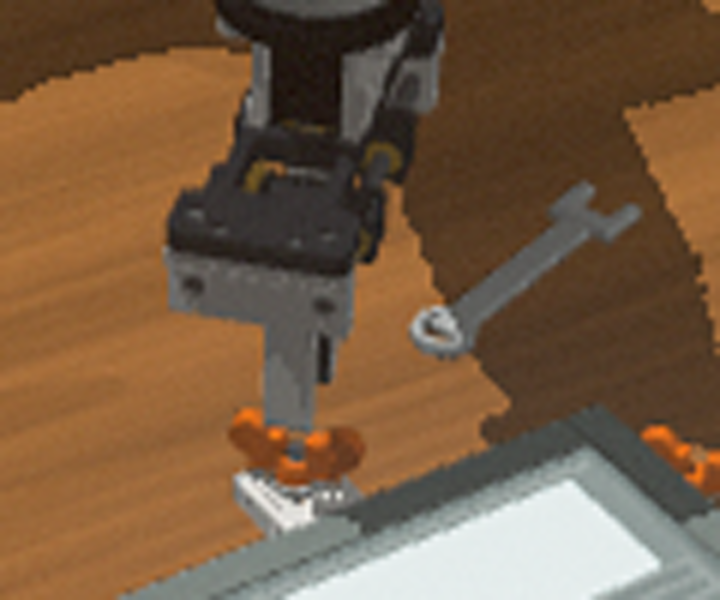

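View pics/t4.png

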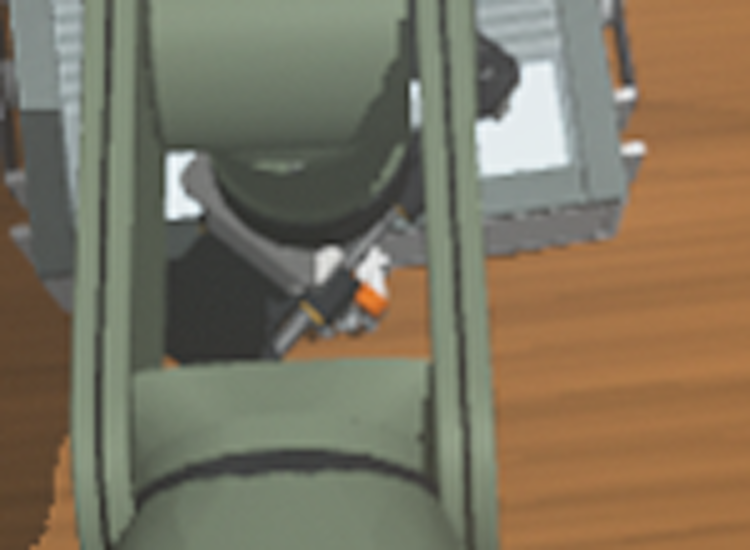

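The nut stands in the same orientation, half a turn on, with a visible gap growing at the hub (295,450 in the zoom). Regripping.

```bash
python3 -m jog '[0,0,14,0,0,0,30, 0,0,9,0,0,0,30, 0,0,3.5,0,0,0,25, 0,0,0,0,0,0,12, 0,0,0,0,0,0,4, 0,0,0,0,0,0,0,0,0,0,0,0,0,0,0,0,0,0,0,0,0]'; python3 st.py
```

```text
clock: 11.35
tcp_pos: [0.5512, 0.0551, 0.1356]
ee_rot: [0.0, 0.923, 0.385, 0.0]
wrist_force: [0.0, -0.4, -0.9]
opening: 0.086
tcp [551.2  55.1 135.6] yaw -0.781 zax [ 0.001 -0.    -1.   ] F [ 0.  -0.4 -0.9] T [-0.14  0.07 -0.2 ] op 8.05 q [-0.06  0.25  1.68  0.    1.2   0.72]
```

```bash
python3 -m jog '[0,0,-0.12,0,0,-0.12,0, 0,0,-0.12,0,0,-0.12,0, 0,0,-0.12,0,0,-0.12,0,0,0,-0.12,0,0,-0.12,0, 0,0,-0.12,0,0,-0.12,0, 0,0,-0.12,0,0,-0.12,0,0,0,-0.12,0,0,-0.12,0,0,0,0,0,0,0,0]'; python3 st.py
```

```text
clock: 12.15
tcp_pos: [0.5511, 0.0552, 0.1364]
ee_rot: [0.0, 0.686, 0.728, 0.0]
wrist_force: [0.0, 0.2, 1.2]
opening: 0.09
tcp [551.1  55.2 136.4] yaw 0.059 zax [ 0.  0. -1.] F [0.  0.2 1.2] T [-0.04  0.09 -0.24] op 8.48 q [-0.06  0.25  1.68  0.    1.2  -0.12]
```

```bash
python3 -m jog '[0,0,-0.06,0,0,-0.06,0, 0,0,-0.06,0,0,-0.06,0]'; python3 st.py
```

```text
clock: 12.35
tcp_pos: [0.551, 0.0553, 0.1366]
ee_rot: [-0.0, 0.641, 0.767, 0.0]
wrist_force: [-0.7, 0.2, 0.2]
opening: 0.089
tcp [551.   55.3 136.6] yaw 0.178 zax [ 0.  0. -1.] F [-0.7  0.2  0.2] T [-0.03  0.13 -0.26] op 8.38 q [-0.06  0.25  1.68  0.    1.2  -0.23]
```

```bash
python3 -m jog '[0,0,-0.06,0,0,-0.06,0, 0,0,-0.06,0,0,-0.06,0]'; python3 st.py
```

```text
clock: 12.55
tcp_pos: [0.551, 0.0552, 0.1367]
ee_rot: [-0.0, 0.594, 0.804, 0.0]
wrist_force: [0.1, 0.0, 0.3]
opening: 0.089
tcp [551.   55.2 136.7] yaw 0.298 zax [ 0.  0. -1.] F [0.1 0.  0.3] T [-0.03  0.14 -0.32] op 8.4 q [-0.06  0.25  1.68  0.    1.2  -0.35]
```

```bash
python3 -m jog '[0,0,-0.06,0,0,-0.06,0]'; python3 st.py
```

```text
clock: 12.65
tcp_pos: [0.551, 0.0552, 0.1367]
ee_rot: [-0.0, 0.57, 0.822, 0.0]
wrist_force: [-1.0, 0.6, 0.5]
opening: 0.089
tcp [551.   55.2 136.7] yaw 0.358 zax [-0.  0. -1.] F [-1.   0.6  0.5] T [-0.08  0.14 -0.32] op 8.39 q [-0.06  0.25  1.68  0.    1.2  -0.41]
```

```bash
python3 -m jog '[0,0,-0.05,0,0,-0.05,0, 0,0,-0.05,0,0,-0.05,0]'; python3 st.py
```

```text
clock: 12.85
tcp_pos: [0.5509, 0.0552, 0.1368]
ee_rot: [-0.0, 0.528, 0.849, 0.0]
wrist_force: [0.6, -0.3, 0.5]
opening: 0.092
tcp [550.9  55.2 136.8] yaw 0.458 zax [-0.  0. -1.] F [ 0.6 -0.3  0.5] T [-0.06  0.14 -0.3 ] op 8.66 q [-0.06  0.25  1.68  0.    1.21 -0.51]
```

```bash
python3 -m jog '[0,0,-0.05,0,0,-0.05,0, 0,0,-0.05,0,0,-0.05,0]'; python3 st.py
```

```text
clock: 13.05
tcp_pos: [0.5509, 0.0552, 0.1369]
ee_rot: [-0.0, 0.485, 0.874, 0.0]
wrist_force: [-0.9, -0.3, 0.4]
opening: 0.088
tcp [550.9  55.2 136.9] yaw 0.558 zax [-0.  0. -1.] F [-0.9 -0.3  0.4] T [-0.08  0.15 -0.27] op 8.32 q [-0.06  0.25  1.68  0.    1.21 -0.61]
```

```bash
python3 -m jog '[0,0,-0.05,0,0,-0.05,0, 0,0,-0.05,0,0,-0.05,0]'; python3 st.py
```

```text
clock: 13.25
tcp_pos: [0.5508, 0.0552, 0.137]
ee_rot: [-0.0, 0.441, 0.898, -0.0]
wrist_force: [-1.6, 0.2, 1.3]
opening: 0.09
tcp [550.8  55.2 137. ] yaw 0.658 zax [-0.  0. -1.] F [-1.6  0.2  1.3] T [-0.09  0.2  -0.33] op 8.48 q [-0.06  0.25  1.68  0.    1.21 -0.71]
```

```bash
python3 -m jog '[0,0,-0.05,0,0,-0.05,0, 0,0,-0.05,0,0,-0.05,0]'; python3 st.py
```

```text
clock: 13.45
tcp_pos: [0.5508, 0.0552, 0.1371]
ee_rot: [-0.0, 0.395, 0.919, -0.0]
wrist_force: [-0.0, -0.5, 0.7]
opening: 0.088
tcp [550.8  55.2 137.1] yaw 0.758 zax [-0.  0. -1.] F [-0.  -0.5  0.7] T [-0.1   0.2  -0.32] op 8.25 q [-0.06  0.25  1.68  0.    1.21 -0.81]
```

```bash
python3 -m jog '[0,0,-0.05,0,0,-0.05,0, 0,0,-0.05,0,0,-0.05,0]'; python3 st.py
```

```text
clock: 13.65
tcp_pos: [0.5508, 0.0552, 0.1371]
ee_rot: [-0.0, 0.349, 0.937, 0.0]
wrist_force: [-1.5, -0.4, 0.2]
opening: 0.092
tcp [550.8  55.2 137.1] yaw 0.857 zax [-0.  0. -1.] F [-1.5 -0.4  0.2] T [-0.03  0.18 -0.47] op 8.64 q [-0.06  0.25  1.68  0.    1.21 -0.91]
```

```bash
python3 -m jog '[0,0,-0.05,0,0,-0.05,0, 0,0,-0.05,0,0,-0.05,0]'; python3 st.py
```

```text
clock: 13.85
tcp_pos: [0.5508, 0.0551, 0.1372]
ee_rot: [-0.0, 0.302, 0.953, 0.0]
wrist_force: [-0.5, -0.4, -0.7]
opening: 0.107
tcp [550.8  55.1 137.2] yaw 0.957 zax [-0.  0. -1.] F [-0.5 -0.4 -0.7] T [-0.1   0.1  -0.59] op 10.07 q [-0.06  0.25  1.68  0.    1.21 -1.01]
```

The torque has risen from about 0.3 to 0.59 N m and the jaws are being pried open (10.1 mm). That is the end stop, so I'll ease back.

```bash
python3 -m jog '[0,0,0.05,0,0,0.06,0, 0,0,0.05,0,0,0.06,0, 0,0,0,0,0,0,0]'; python3 st.py
```

```text
clock: 14.15
tcp_pos: [0.5508, 0.0552, 0.1372]
ee_rot: [-0.0, 0.359, 0.933, -0.0]
wrist_force: [-0.5, -0.1, -0.0]
opening: 0.088
tcp [550.8  55.2 137.2] yaw 0.836 zax [-0.  0. -1.] F [-0.5 -0.1 -0. ] T [-0.01  0.22 -0.38] op 8.28 q [-0.06  0.25  1.68  0.    1.21 -0.89]
```

```bash
python3 -m jog '[0,0,0,0,0,0,12, 0,0,0,0,0,0,25, 0,0,0,0,0,0,25, 0,0,-10,0,0,0,25,0,0,-22,0,0,0,25,0,0,0,0,0,-0.13,25,0,0,0,0,0,-0.13,10,0,0,0,0,0,-0.13,0]'; python3 -m jog '[0,0,0,0,0,-0.13,0,0,0,0,0,0,-0.13,0,0,0,0,0,0,-0.12,0,-20,4,0,0,0,0,0,-19,4,0,0,0,0,0,0,0,0,0,0,0,0]'; python3 - <<'E'
import st
from h import *
snap("scene","s5",(270,140,120,100),6);snap("top","t5",(230,190,150,110),5)
E
```

```text
clock: 14.95
tcp_pos: [0.5515, 0.0551, 0.1702]
ee_rot: [0.001, 0.167, 0.986, 0.0]
wrist_force: [0.1, -0.3, 0.0]
opening: 0.131
clock: 15.55
tcp_pos: [0.5917, 0.0649, 0.17]
ee_rot: [0.001, -0.019, 1.0, -0.0]
wrist_force: [-0.0, -0.4, -0.2]
opening: 0.004
tcp [591.7  64.9 170. ] yaw 1.61 zax [ 0.003 -0.    -1.   ] F [-0.  -0.4 -0.2] T [ 0.04 -0.   -0.04] op 0.39 q [-0.04  0.3   1.55  0.    1.29 -1.65]
```

View pics/s5.png

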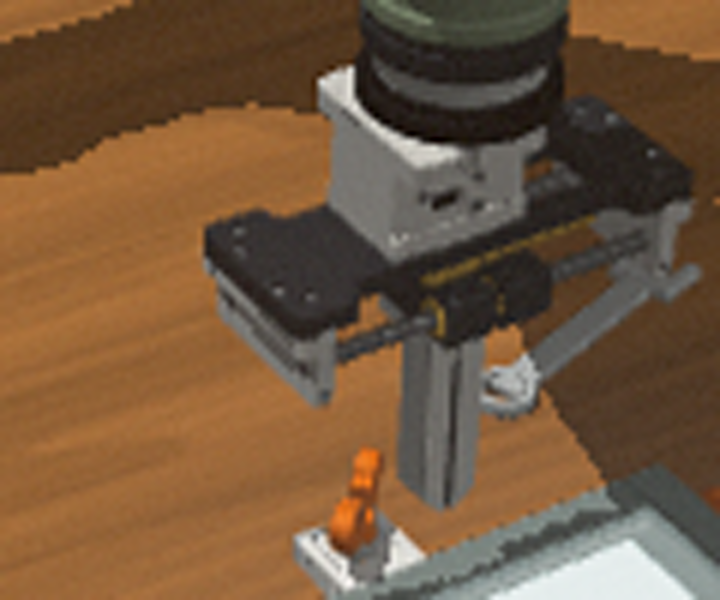

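View pics/t5.png

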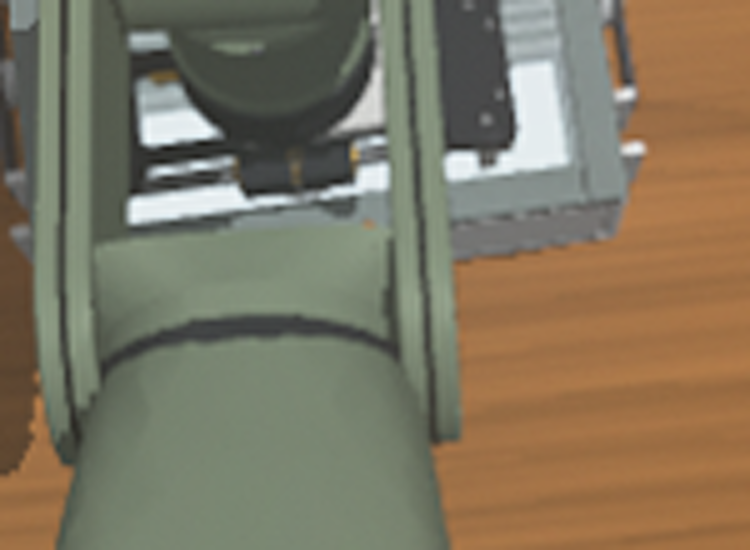

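The nut stands at (360,510) in the scene zoom, wings pointing at the camera, with the closed fingers to its right, on the cover side. Lowering them behind it and pushing gently outward.

```bash
python3 -m jog '[0,0,18,0,0,0,0, 0,0,16,0,0,0,0,0,0,4,0,0,0,0,4,0,0,0,0,0,0,4,0,0,0,0,0,0,4,0,0,0,0,0,0]'; python3 st.py
```

```text
clock: 16.25
tcp_pos: [0.5778, 0.0641, 0.1321]
ee_rot: [0.001, -0.019, 1.0, -0.0]
wrist_force: [-0.6, -0.3, -0.6]
opening: 0.006
tcp [577.8  64.1 132.1] yaw 1.609 zax [ 0.002 -0.    -1.   ] F [-0.6 -0.3 -0.6] T [ 0.04  0.02 -0.02] op 0.53 q [-0.04  0.31  1.62 -0.    1.21 -1.65]
```

```bash
python3 -m jog '[4,0,0,0,0,0,0,4,0,0,0,0,0,0,4,0,0,0,0,0,0,3,0,0,0,0,0,0]'; python3 - <<'E'
import st
from h import *
snap("scene","s6",(270,140,120,100),6)
E
```

```text
clock: 16.65
tcp_pos: [0.5624, 0.0636, 0.1312]
ee_rot: [0.0, -0.019, 1.0, 0.0]
wrist_force: [0.4, 0.1, 0.7]
opening: 0.005
tcp [562.4  63.6 131.2] yaw 1.609 zax [ 0.  0. -1.] F [0.4 0.1 0.7] T [ 0.08 -0.04  0.03] op 0.44 q [-0.04  0.28  1.66  0.    1.2  -1.65]
```

View pics/s6.png

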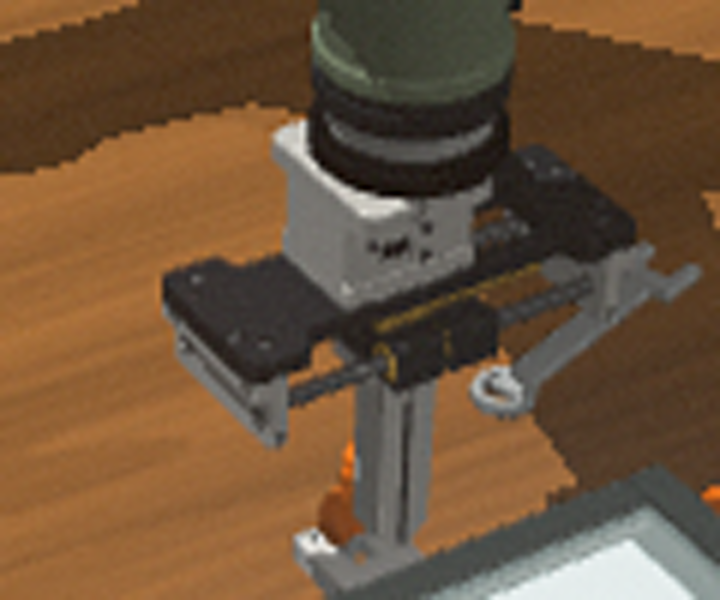

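```bash
python3 -m jog '[3,0,0,0,0,0,0,3,0,0,0,0,0,0,3,0,0,0,0,0,0]'; python3 st.py
```

```text
clock: 17.0
tcp_pos: [0.5534, 0.0633, 0.1309]
ee_rot: [-0.0, -0.019, 1.0, -0.0]
wrist_force: [-0.8, -0.3, -0.3]
opening: 0.008
tcp [553.4  63.3 130.9] yaw 1.609 zax [-0. -0. -1.] F [-0.8 -0.3 -0.3] T [ 0.04  0.02 -0.01] op 0.71 q [-0.04  0.27  1.68 -0.    1.2  -1.65]
```

```bash
python3 -m jog '[3,0,0,0,0,0,0,3,0,0,0,0,0,0,3,0,0,0,0,0,0]'; python3 - <<'E'
import st
from h import *
snap("scene","s7",(270,140,120,100),6)
E
```

```text
clock: 17.3
tcp_pos: [0.5444, 0.0629, 0.131]
ee_rot: [-0.0, -0.019, 1.0, -0.0]
wrist_force: [-0.4, -0.4, 0.3]
opening: 0.008
tcp [544.4  62.9 131. ] yaw 1.609 zax [-0. -0. -1.] F [-0.4 -0.4  0.3] T [ 0.   -0.01  0.02] op 0.73 q [-0.04  0.25  1.7  -0.    1.19 -1.65]
```

View pics/s7.png

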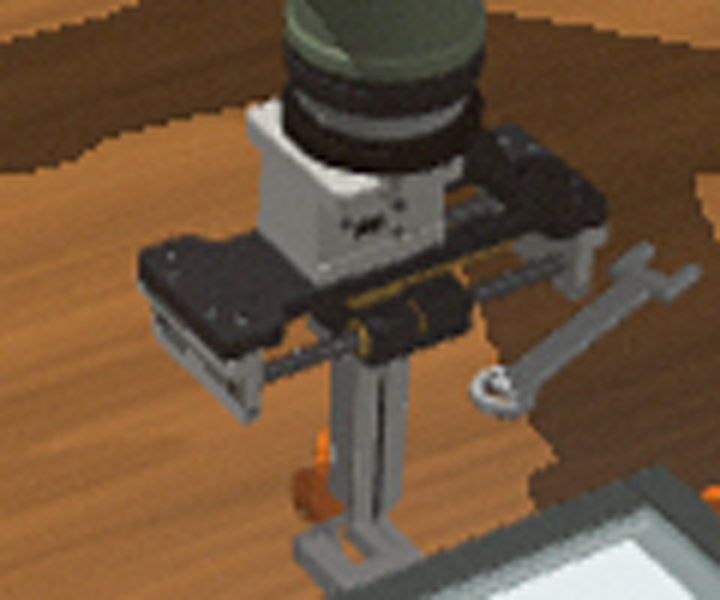

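The nut (315,490) has moved out past the lip at the lug's mouth and the slot is empty. Pushing on.

```bash
python3 -m jog '[4,0,0,0,0,0,0,4,0,0,0,0,0,0,4,0,0,0,0,0,0,4,0,0,0,0,0,0,4,0,0,0,0,0,0,0,0,0,0,0,0,0,0,0,0,0,0,0,0]'; python3 - <<'E'
import st
from h import *
snap("scene","s8",(270,140,120,100),6)
E
```

```text
clock: 18.05
tcp_pos: [0.5247, 0.0621, 0.1311]
ee_rot: [0.0, -0.019, 1.0, -0.0]
wrist_force: [0.2, 0.4, 0.3]
opening: 0.004
tcp [524.7  62.1 131.1] yaw 1.609 zax [ 0. -0. -1.] F [0.2 0.4 0.3] T [ 0.05 -0.01 -0.06] op 0.33 q [-0.05  0.21  1.75 -0.    1.18 -1.65]
```

View pics/s8.png

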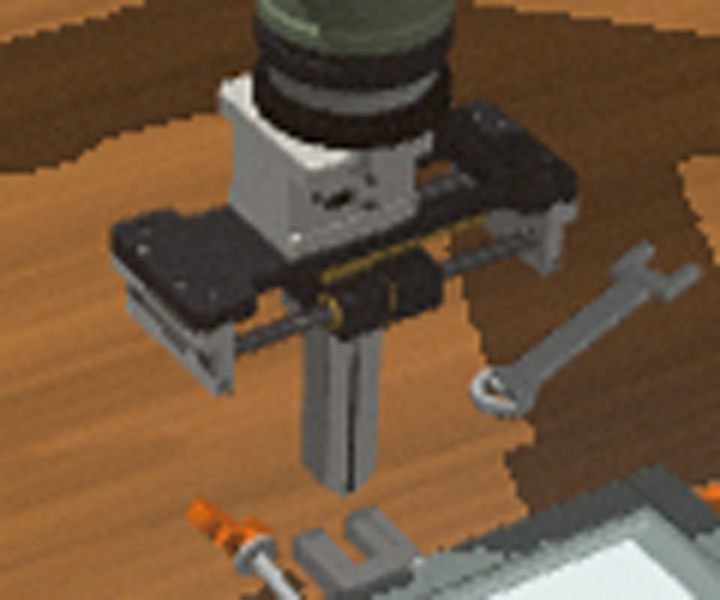

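The bolt has dropped out to lie nearly level (nut at (230,530)) and the lug's slot is clear. Next I pinch the lug across its width.

```bash
python3 -m jog '[0,0,-20,0,0,0,30, 0,0,-15,0,0,0,64, -12,-4,0,0,0,0,64,-13,-4,0,0,0,0,64,0,0,0,0,0,0,64,0,0,0,0,0,0,64]'; python3 - <<'E'
import st
from h import *
snap("scene","s9",(270,140,120,100),6);snap("top","t9",(230,190,150,110),5)
E
```

```text
clock: 18.7
tcp_pos: [0.5499, 0.055, 0.165]
ee_rot: [-0.001, -0.019, 1.0, 0.0]
wrist_force: [-0.5, 0.1, -0.3]
opening: 0.48
tcp [549.9  55.  165. ] yaw 1.609 zax [-0.002  0.    -1.   ] F [-0.5  0.1 -0.3] T [0.04 0.03 0.03] op 45.16 q [-0.06  0.22  1.66  0.    1.26 -1.67]
```

View pics/s9.png

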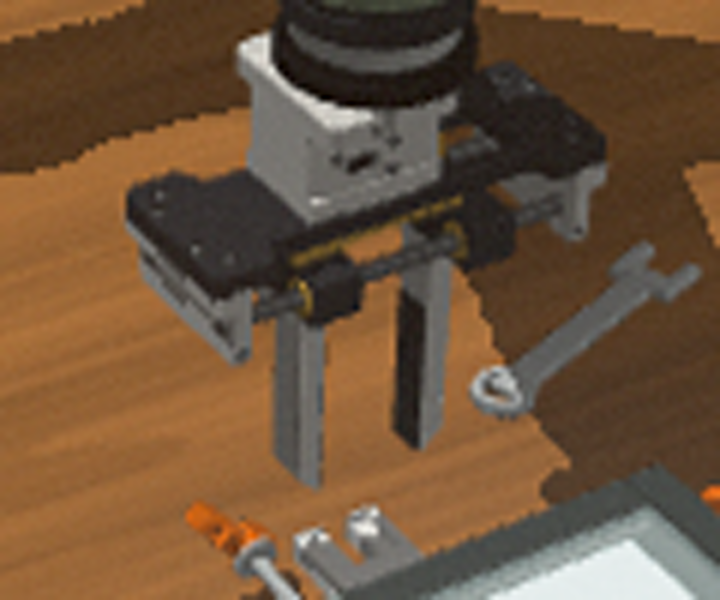

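View pics/t9.png

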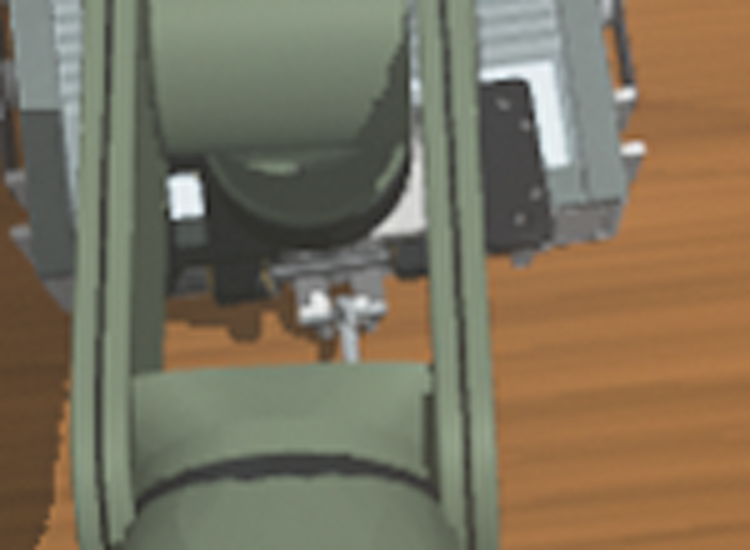

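```bash
python3 -m jog '[0,0,0,0,0,0,66,0,0,0,0,0,0,66,0,0,20,0,0,0,66,0,0,15,0,0,0,66,0,0,10,0,0,0,66,0,0,10,0,0,0,66,0,0,0,0,0,0,66]'; python3 st.py
```

```text
clock: 19.5
tcp_pos: [0.5486, 0.0552, 0.1092]
ee_rot: [-0.002, -0.019, 1.0, 0.0]
wrist_force: [-0.3, -0.3, 0.1]
opening: 0.7
tcp [548.6  55.2 109.2] yaw 1.609 zax [-0.004  0.    -1.   ] F [-0.3 -0.3  0.1] T [ 0.   -0.01 -0.04] op 65.82 q [-0.06  0.29  1.71 -0.    1.15 -1.67]
```

```bash
python3 -m jog '[0,0,6,0,0,0,66,0,0,2,0,0,0,66,0,0,0,0,0,0,66]'; python3 - <<'E'
import st
from h import *
snap("scene","s10",(270,140,120,100),6)
E
```

```text
clock: 19.8
tcp_pos: [0.5501, 0.0551, 0.103]
ee_rot: [0.0, -0.019, 1.0, -0.0]
wrist_force: [-0.2, 0.2, -0.2]
opening: 0.705
tcp [550.1  55.1 103. ] yaw 1.609 zax [ 0. -0. -1.] F [-0.2  0.2 -0.2] T [ 0.05 -0.02 -0.01] op 66.25 q [-0.06  0.29  1.71 -0.    1.14 -1.67]
```

View pics/s10.png

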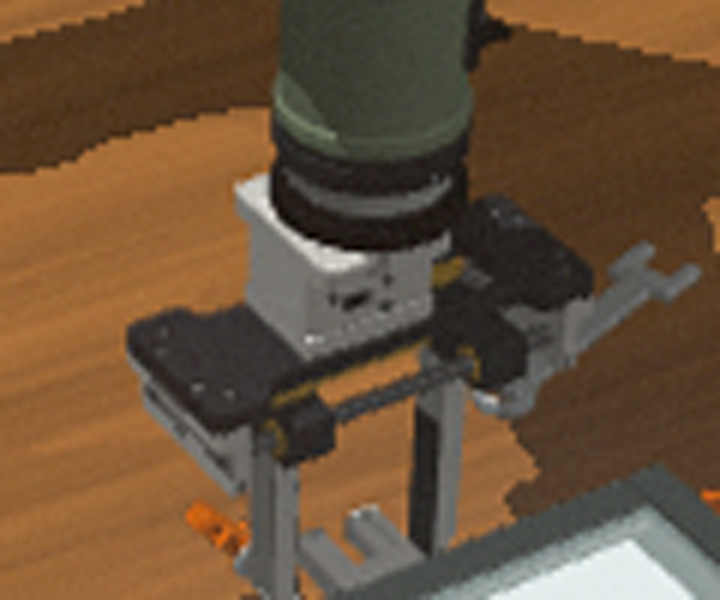

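The fingers stand on either side of the lug, at (270,520) and (435,480). Closing.

```bash
python3 -m jog '[0,0,0,0,0,0,55,0,0,0,0,0,0,46,0,0,0,0,0,0,40,0,0,0,0,0,0,30,0,0,0,0,0,0,30,0,0,0,0,0,0,30]'; python3 st.py
```

```text
clock: 20.45
tcp_pos: [0.5501, 0.0548, 0.1032]
ee_rot: [0.0, -0.019, 1.0, -0.0]
wrist_force: [-1.1, -0.5, 0.7]
opening: 0.422
tcp [550.1  54.8 103.2] yaw 1.609 zax [ 0. -0. -1.] F [-1.1 -0.5  0.7] T [-0.28  0.09 -0.04] op 39.7 q [-0.06  0.29  1.71 -0.    1.14 -1.67]
```

```bash
python3 -m jog '[-0.3,0,-5,0,0.02,0,30,-0.6,0,-10,0,0.04,0,30,-0.6,0,-10,0,0.04,0,30]'; python3 st.py
```

```text
clock: 20.75
tcp_pos: [0.5521, 0.0549, 0.1267]
ee_rot: [-0.051, -0.019, 0.999, -0.001]
wrist_force: [2.6, -1.8, -7.9]
opening: 0.421
tcp [552.1  54.9 126.7] yaw 1.609 zax [-0.101 -0.004 -0.995] F [ 2.6 -1.8 -7.9] T [-0.21 -0.82 -0.  ] op 39.56 q [-0.05  0.33  1.61 -0.01  1.3  -1.66]
```

```bash
python3 -m jog '[-0.6,0,-10,0,0.04,0,30,-0.6,0,-10,0,0.04,0,30,-0.6,0,-10,0,0.04,0,30,-0.6,0,-10,0,0.04,0,30]'; python3 - <<'E'
import st
from h import *
snap("scene","s11",(220,80,240,200),3)
E
```

```text
clock: 21.15
tcp_pos: [0.5603, 0.0552, 0.1652]
ee_rot: [-0.131, -0.019, 0.991, -0.003]
wrist_force: [0.9, -2.8, -7.3]
opening: 0.422
tcp [560.3  55.2 165.2] yaw 1.609 zax [-0.26  -0.01  -0.965] F [ 0.9 -2.8 -7.3] T [-0.17 -0.75  0.09] op 39.66 q [-0.04  0.42  1.43 -0.02  1.56 -1.65]
```

View pics/s11.png

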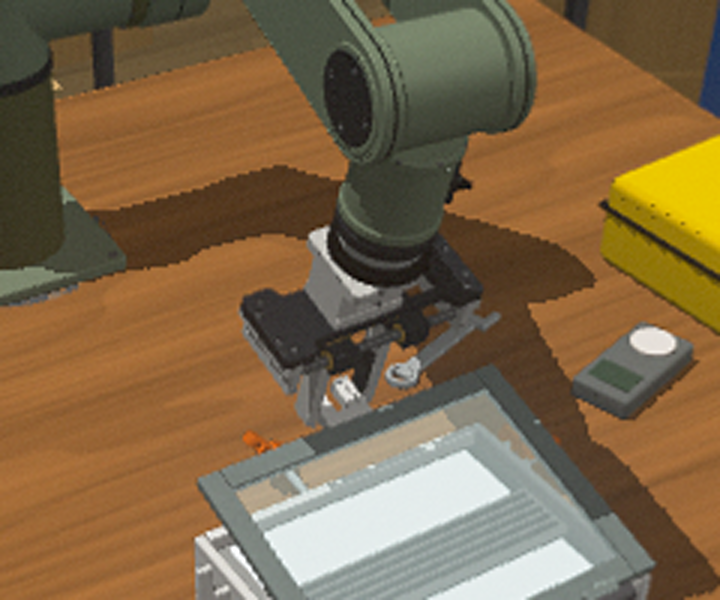

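The cover's lug side is rising (lug at (345,385)), the tool tilting with it, at about 8 N as expected.

```bash
python3 -m jog '[-1,0,-15,0,0.06,0,30,-1,0,-15,0,0.06,0,30,-1,0,-15,0,0.06,0,30,-1,0,-15,0,0.06,0,30,-1,0,-15,0,0.06,0,30]'; python3 st.py
```

```text
clock: 21.7
tcp_pos: [0.5921, 0.0563, 0.2332]
ee_rot: [-0.279, -0.018, 0.96, -0.006]
wrist_force: [-3.9, -2.7, -5.2]
opening: 0.422
tcp [592.1  56.3 233.2] yaw 1.609 zax [-0.536 -0.021 -0.844] F [-3.9 -2.7 -5.2] T [-0.21 -0.33  0.19] op 39.69 q [-0.03  0.65  1.03 -0.04  2.04 -1.65]
```

```bash
python3 -m jog '[-0.6,0,-10,0,0.04,0,30,-0.6,0,-10,0,0.04,0,30,-0.6,0,-10,0,0.04,0,30]'; python3 st.py
```

```text
clock: 22.0
tcp_pos: [0.6103, 0.0569, 0.2573]
ee_rot: [-0.337, -0.018, 0.941, -0.007]
wrist_force: [-6.5, -2.4, -2.9]
opening: 0.423
tcp [610.3  56.9 257.3] yaw 1.608 zax [-0.634 -0.024 -0.773] F [-6.5 -2.4 -2.9] T [-0.16  0.15  0.26] op 39.76 q [-0.03  0.76  0.84 -0.05  2.23 -1.65]
```

```bash
python3 -m jog '[-0.4,0,-10,0,0.02,0,30,-0.6,0,-10,0,0.02,0,30,-0.8,0,-10,0,0.02,0,30]'; python3 st.py
```

```text
clock: 22.3
tcp_pos: [0.6307, 0.0576, 0.279]
ee_rot: [-0.366, -0.017, 0.931, -0.007]
wrist_force: [-7.8, -4.1, -3.2]
opening: 0.421
tcp [630.7  57.6 279. ] yaw 1.608 zax [-0.68  -0.026 -0.732] F [-7.8 -4.1 -3.2] T [-0.44  0.56  0.32] op 39.61 q [-0.02  0.85  0.67 -0.06  2.37 -1.66]
```

```bash
python3 -m jog '[-1,0,-10,0,0.02,0,30,-1.2,0,-10,0,0.02,0,30,-1.4,0,-10,0,0.02,0,30,0,0,0,0,0,0,30]'; python3 - <<'E'
import st
from h import *
p,d=snap("scene","s12",(220,20,240,200),3);np.save("s12d.npy",d)
snap("top","t12",(180,100,240,180),3)
E
```

```text
clock: 22.7
tcp_pos: [0.655, 0.0584, 0.2989]
ee_rot: [-0.392, -0.017, 0.92, -0.008]
wrist_force: [-5.4, -3.3, 0.8]
opening: 0.423
tcp [655.   58.4 298.9] yaw 1.608 zax [-0.721 -0.027 -0.692] F [-5.4 -3.3  0.8] T [-0.43  0.86  0.47] op 39.75 q [-0.02  0.97  0.45 -0.07  2.52 -1.67]
```

View pics/s12.png

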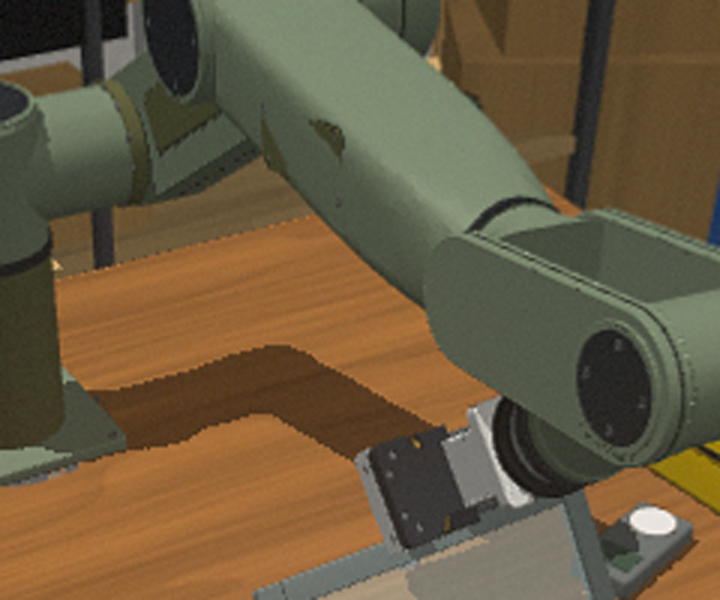

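The cover is at about 52° by the arm's position. The fingers still hold the lug, hidden behind the gripper at (420,500). Opening the jaws and sliding out along the lug, away from the cover.

```bash
python3 -m jog '[0,0,0,0,0,0,44,0,0,0,0,0,0,56,0,0,0,0,0,0,64,0,0,0,0,0,0,64,0,0,0,0,0,0,64]'; python3 st.py
```

```text
clock: 23.3
tcp_pos: [0.6557, 0.0593, 0.2994]
ee_rot: [-0.389, -0.018, 0.921, -0.007]
wrist_force: [1.5, 0.3, 0.2]
opening: 0.685
tcp [655.7  59.3 299.4] yaw 1.609 zax [-0.716 -0.028 -0.697] F [1.5 0.3 0.2] T [ 0.04 -0.31  0.03] op 64.36 q [-0.02  0.97  0.45 -0.07  2.52 -1.67]
```

```bash
python3 -m jog '[5,0,0,0,0,0,64,10,0,0,0,0,0,64,15,0,0,0,0,0,64,20,0,0,0,0,0,64,20,0,0,0,0,0,64,20,0,0,0,0,0,64,0,0,0,0,0,0,64]'; python3 - <<'E'
import st
from h import *
p,d=snap("scene","s13",(200,20,260,200),3)
E
```

```text
clock: 24.0
tcp_pos: [0.5923, 0.0569, 0.3678]
ee_rot: [-0.387, -0.018, 0.922, -0.008]
wrist_force: [-0.3, 0.3, 0.1]
opening: 0.683
tcp [592.3  56.9 367.8] yaw 1.609 zax [-0.713 -0.028 -0.7  ] F [-0.3  0.3  0.1] T [ 0.05 -0.22 -0.01] op 64.17 q [-0.02  0.75  0.68 -0.08  2.5  -1.68]
```

View pics/s13.png

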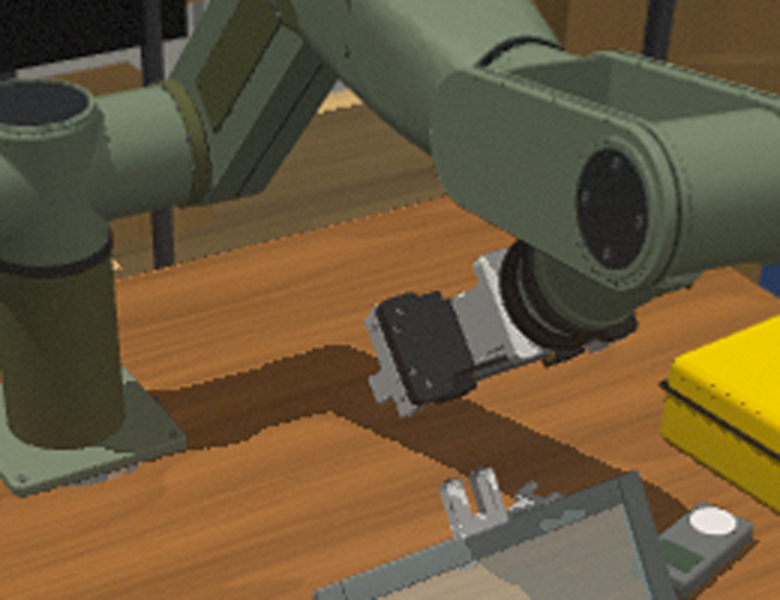

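The cover stands by itself with the lug free at (470,505), and the gripper is clear above. I'll back off further and check everything.

```bash
python3 -m jog '[35,0,0,0,0,0,64,35,0,0,0,0,0,64,30,0,0,0,0,0,64,0,40,0,0,0,0,64,0,40,0,0,0,0,64,0,40,0,0,0,0,64,0,40,0,0,0,0,64,0,0,0,0,0,0,64]'; python3 - <<'E'
import st
from h import *
p,d=camera("scene");cv2.imwrite("pics/s14.png",p[:,:,::-1]);np.save("s14d.npy",d)
p2,d2=camera("top");cv2.imwrite("pics/t14.png",p2[:,:,::-1]);np.save("t14d.npy",d2)
E
```

```text
clock: 24.85
tcp_pos: [0.5168, 0.2182, 0.4337]
ee_rot: [-0.39, -0.021, 0.921, -0.008]
wrist_force: [-0.1, -1.1, 0.1]
opening: 0.68
tcp [516.8 218.2 433.7] yaw 1.615 zax [-0.718 -0.031 -0.696] F [-0.1 -1.1  0.1] T [ 0.03 -0.31  0.02] op 63.93 q [ 0.19  0.63  0.75  0.19  2.56 -1.32]
```

View pics/s14.png

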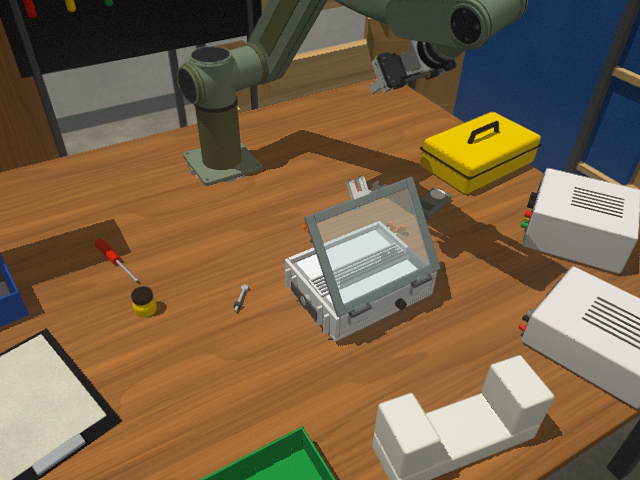

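View pics/t14.png

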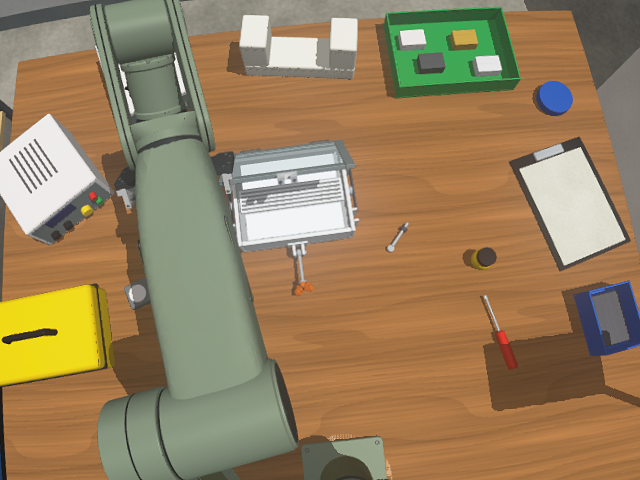

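```bash
python3 - <<'E'
from h import *
th=.035;o=np.array([.551,.0545,0])
def W(x,y,z): 
    x,y,z=np.array([x,y,z])/1000;return o+[x*np.cos(th)-y*np.sin(th),x*np.sin(th)+y*np.cos(th),z]
for deg in(44,48,52,56):
    a=np.radians(deg)
    c=lambda x,y,z:(lambda u,w:W(250+u*np.cos(a)+w*np.sin(a),y,94-u*np.sin(a)+w*np.cos(a)))(x-250,z-94)
    print(deg,*[np.round(proj("scene",c(*q)),1) for q in((22,140,100),(22,-140,100),(-16,0,100))],np.round(proj("top",c(-16,0,100)),1))
print(proj("scene",W(22,140,100)),proj("scene",W(242,-140,100)))
E
```

```text
44 [403.4 178.2] [298.  218.1] [346.6 181. ] [289.  195.8]
48 [407.3 176.8] [300.9 217.1] [350.5 179.3] [287.7 187.2]
52 [411.4 175.9] [304.1 216.5] [354.8 178.2] [286.5 178.2]
56 [415.8 175.4] [307.6 216.5] [359.4 177.5] [285.1 169. ]
(np.float64(378.9706853002999), np.float64(216.25176477790842)) (np.float64(335.8755098213257), np.float64(315.9130534407808))
```

```bash
python3 - <<'E'
from h import *
p,_=camera("scene");a=np.load("scene0p.npy")
for n,(x,y,w,h) in dict(driver=(90,230,55,60),jar=(125,280,40,45),bolt=(228,280,26,36)).items():
    print(n,np.abs(p[y:y+h,x:x+w].astype(int)-a[y:y+h,x:x+w]).mean())
cv2.imwrite("pics/s15.png",cv2.resize(p[160:260,280:460],None,fx=4,fy=4)[:,:,::-1])
E
```

```text
driver 2.706969696969697
jar 2.7994444444444446
bolt 2.6745014245014245
```

View pics/s15.png

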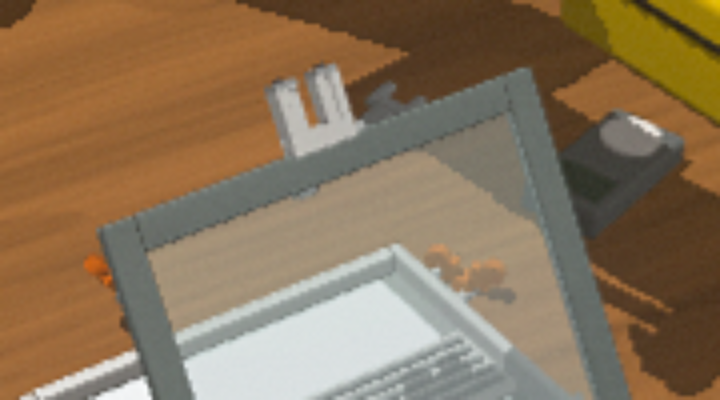

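The cover is open and holding. The spare nut shows through the glass at (460,270), and the light meter and wrench are in their places. Handing in.

```bash
python3 -c "
from bench import *
job_done(); print(observe()['clock'])"
```

```text
the job is handed in; nothing more can be done
the job is handed in; nothing more can be done
```

The floodlight is open and handed in, with the cover standing at about 52° at roughly 25 s of the 72 s allowed.

- **Nut:** I backed it off about 4.7 rad in two grips. The turning torque stayed near 0.3 N m until the end of the thread. There it rose to a measured 0.59 N m and pried the jaws from about 8.3 to 10.1 mm before I eased off. So the wings did take that brief push against the thread's end.
- **Bolt:** I pushed it out with closed fingers, with no measurable force at the lip. It dropped to lie nearly level.
- **Cover:** I pinched the lug across its width, raised it along its arc against about 8 N, then let go and moved clear.

**Last checks:** The 52° comes from the arm's position, and matching the cover's corners and lug in both cameras agreed to within a few pixels. The bolt and nut lie down in the top view.

The screwdriver, jar and spare bolt look unchanged from the first picture. I saw the spare nut, wrench and light meter in place but did not measure them, as the cover partly hides them. No check failed.

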